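# Hold the hand grill level over the hot plate

## Robot

A 7-joint arm with a two-finger parallel gripper is mounted at the origin on the work surface. World frame = base frame: x ahead of the robot, y to its left, z up, the work surface at z = 0. Lengths are in m, angles in rad, forces in N, time in s.
With the tool pointing down it reaches from about 0.425 to 0.925 m from the base axis. Payload 6.8 kg.
Tool frame: the origin (TCP) lies on the centre line of the jaws, within the pads' length; the fingertips stand 17 mm ahead of it and the grasp point (between the pads) lies 2 mm behind it; z points along the fingers, x is the direction in which the jaws open and shut, and the axes are right-handed (so a half turn about z gives the same grasp; the last joint's range is limited). The gripper opens to 88 mm and grips with 3 to 60 N. Pads are 20 mm wide; open, the fingers measure 115 mm over their backs; the gripper's body (75 mm by 178 mm) begins 61 mm behind the grasp point.
Start: joints at [-1.363, 0.477, 0.022, 1.555, -0.011, 1.109, -0.083], TCP at [0.21, 0.642, 0.24] pointing down, gripper open.
Joint ranges: [-2.96, 2.96], [-0.34, 2.1], [-1.41, 1.46], [0.24, 2.44], [-1.37, 4.51], [0.17, 1.92], [-2.96, 2.96]. Speed limits (rad/s): [2.39, 2.39, 3.14, 3.14, 3.14, 3.14, 3.14].

## Interface

Orientations are given as a unit quaternion [w, x, y, z].
In Python, from bench import readout, cams, r, nets gives the robot as it stands.
- The arm moves only by the tool drive_tool, never from a script. Its arguments are lists of equal length, an entry for each row: "travel": the shift along the tool's x, y, z in mm, a list of three; "yaw": the turn about the tool's z in rad; "gripper": the finger opening in mm, from 0 to 87.8. In form: {"travel": [[dx, dy, dz], ...], "yaw": [yaw, ...], "gripper": [gripper, ...]}. A call has 1 to 20 rows; each row is the pose to reach, as a shift and turn from the pose measured when the call began, along the tool's axes at that moment; what a row does not reach only later rows make up. A row lasts 1/8 s, in which the tool goes at most 62.5 mm and 10.7 degrees, less where a joint would pass 70% of its speed; a pose out of reach is approached as far as the arm can. A call with a gripper value outside its range is refused whole. The fingers move at their own pace and stop on an object; "newtons" is the grip in N (left out, the last holds). Time passes only in rows, so rows that repeat a pose let the fingers close. It gives the time, the measured TCP pose, the force and the opening at its end, in the units of the state.
- readout.state(): the state, without advancing time (a new reading comes with each control period).
- cams.camera(name): name is "side" or "top"; returns (picture, depth): 420x560x3 uint8, red, green, blue; 420x560 float32, m along the optical axis (not along the pixel's ray), 0 where there is no reading.
- cams.camera_params(name): a dict with "vertical_fov" (degrees; the focal length in pixels is half the picture's height over the tangent of half this angle, whatever the lens; pixels are square), "cx", "cy" (the principal point, pixels), "position" and "attitude" of the camera in the world. Camera axes: x right, y down, z forward; pixel columns grow to the right and rows downward; lengths in m; the calibration is good to about 2 mm. A picture is of the moment at which its call begins. camera_params takes no time and is no camera call.
- r.finish_job(): hands the job in, once; it reports no verdict.
Trained networks look in the newest picture that a camera, given by its name, has taken for a name from the list of things; names that differ only in an ending like _2 or _b are one class to them, and where a whole thing is asked for, a point or a joint stands for the part that bears it (a point fixed in the world has none). Each returns a list of dicts, best first, with "p" (0 to 1); they miss things now and then, are a little off and sometimes report something else, mostly with a low value. They report only what shows in the picture. A call takes as long as a camera call.
- nets.look_for(query, camera): "at" ([column, row] as shares, 0 to 1, of the picture: columns of its width, rows of its height, amid what is visible of it).
The state is a dict: "t": time; "joint_pos": joint angles; "qvel": joint speeds; "tau": joint torques, N m; "eef_pos": TCP position; "ee_rot": TCP orientation; "wrist_force": force on the tool from outside, world axes, zero at the start; "wrist_torque": the same for the moment, N m; "opening": finger opening in m.
Only numpy, scipy, OpenCV 4.12 (cv2) and the standard library are available. Lean on these libraries where they do the work, as an engineer would, in place of code of your own. Each camera call takes 0.05 s, during which the arm holds its last target.

## Task

Turn the hot plate's knob to the red mark. Then pick the hand grill up off the cutting board by the brass band at its balance point and hold it level over the heating coil, its head centred on the coil with the underside about 7 cm above it, never touching the hot plate with it and leaving the cup, bowl and bottle alone. Finish while still holding it there, steady, with the knob still at the red mark.

Things in the scene. Friction and masses are not known exactly. Their poses are not given: they have to be found in the camera images.
- heat_knob (a joint): Heat selector, a black bar knob on the front strip (robot's side) of the hot plate's top. In rad, growing as it turns clockwise seen from above, stops at 0 and 1.8. Sprung detents at 0 (off, white dot), 0.6 (white tick), 1.2 (RED tick, wanted) and 1.8 (white tick); it snaps lightly to the nearest, turning takes up to about 0.1 N m. Starts near 0 or 0.6.
- heat_knob_grip (a point): Point on the knob's axis at the height to grip, 7 mm below its top, 37 mm above the hot plate's top. Grip bar 42 mm long, 14 wide, 32 high, on a round 44 mm skirt whose top is 23 mm below this point; under it a pale metal base disc, 68 mm diameter, 6 high. It turns with the knob: x axis along the bar, white pointer on the -x end.
- stove: Black hot plate, 290 (x) by 250 (y) by 70 mm high, fixed on the counter during a run; it may stand on the left or the right. Origin at the centre of its underside, x axis from its control strip (robot's side) to its back, z up. The knob's axis is at x = -105 mm, y = 0; the coil's centre at x = +40 mm, y = 0.
- coil_top (a point): Centre of the top of the round dark heating coil (150 mm diameter) on the hot plate, 85 mm above the counter; axes as the hot plate's. The knob's top is 29 mm higher than this point.
- board: Wooden cutting board, 360 (x) by 200 (y) by 20 mm thick, fixed; origin at the centre of its underside.
- grill: Hand grill lying flat on the board, 0.48 to 0.75 kg. Steel rod head 140 (x) by 120 (y) by 8 mm high; above it a level dark spine bar 12 mm wide, 12 high, its middle 46 mm above the underside, from x = +70 to -120 mm, on posts at x = +66 and -66; then a round wooden grip, 24 mm thick, to x = -250, pointing roughly to the robot. Origin: centre of the head's underside, z up.
- grill_balance (a point): Balance point, where to grip the grill: middle of the 24 mm long brass band on the spine, 44.6 mm from the head's centre towards the wooden grip, 46 mm above the head's underside. Axes as the grill's (x along the spine, away from the wooden grip; y across). The band is 12.6 mm wide across y; only the head's rods (8 mm high) lie below.
- cup: White cup, 74 mm diameter, 75 mm high, loose on the counter; origin at the centre of its underside. Leave alone.
- sauce_bowl: Small black bowl, 80 mm diameter, 35 mm high, loose; origin at the centre of its underside. Leave alone.
- soy_bottle: Amber bottle, 52 mm diameter, 120 mm high, loose; origin at the centre of its underside. Leave alone.

How it is judged:
By the outcome, as a careful person would: the job done as asked, in the order asked, and still so for the second after the job is handed in, while the arm keeps its last pose, push and grip.
It also fails if it takes over 64 s, if anything falls off the work surface, if the arm or the gripper's body presses on something with over 40 N, if the wrist force passes 120 N, or if a joint passes its speed limit or range.

## Working session

There is one attempt and no reset: what is moved stays moved. The work goes in short steps, Python scripts to look and compute and a tool call to move; the robot and the scene stay as the last step left them, time stands still between calls to the robot, and variables do not carry over. Pictures are saved under pics/ and viewed, and the job is handed in when it is done.

Besides the shell and the picture viewer there is one more tool, called after ">>>" as a command line: name --pt "numbers of a row" for each row, then --argument value for the rest. drive_tool: Moves the arm, as the interface text tells. Its arguments: {"type":"object","properties":{"travel":{"type":"array"},"yaw":{"type":"array"},"gripper":{"type":"array"},"newtons":{"type":"number"}},"required":["travel","yaw","gripper"]}

```bash
mkdir -p pics; ls
python3 - <<'E'
from bench import readout,cams,r,nets
import cv2
print(readout.state())
for n in("side","top"):
    p,d=cams.camera(n); cv2.imwrite(f"pics/{n}0.png",p[:,:,::-1]); print(n,cams.camera_params(n))
E
```

```text
pics
{'t': 0.0, 'joint_pos': array([-1.36310192,  0.47775698,  0.02237565,  1.55641885, -0.01150634,
        1.10932737, -0.08310235]), 'qvel': array([-1.64540842e-03,  1.22764433e-05, -3.45241691e-04, -2.16361874e-03,
        4.31648853e-04, -1.18435038e-03, -3.22174410e-04]), 'tau': array([-5.57028434e-04, -5.82850742e+01,  1.53425585e+00, -2.72621047e+01,
       -5.43556293e-02,  1.67185755e-02,  1.44185037e-04]), 'eef_pos': array([0.20949152, 0.64107273, 0.2387251 ]), 'ee_rot': array([ 5.78804637e-04,  8.09501407e-01,  5.87117262e-01, -6.77330399e-04]), 'wrist_force': array([ 0.53110732, -0.00666627,  0.0386442 ]), 'wrist_torque': array([ 0.02743003, -0.0042975 , -0.00265116]), 'opening': 0.08782511928509049}
side {'vertical_fov': 52.610777165434556, 'cx': 287.35261349839305, 'cy': 206.5766891819668, 'position': array([ 0.50501179, -0.69011884,  0.48728955]), 'attitude': array([-0.50245842,  0.86259974, -0.04705954,  0.03525079])}
top {'vertical_fov': 52.650844193065836, 'cx': 280.06769635729114, 'cy': 205.495914894464, 'position': array([ 0.34678139, -0.01534829,  1.05353334]), 'attitude': array([-0.08722469,  0.71187623, -0.69216614,  0.08080913])}
```

View pics/side0.png

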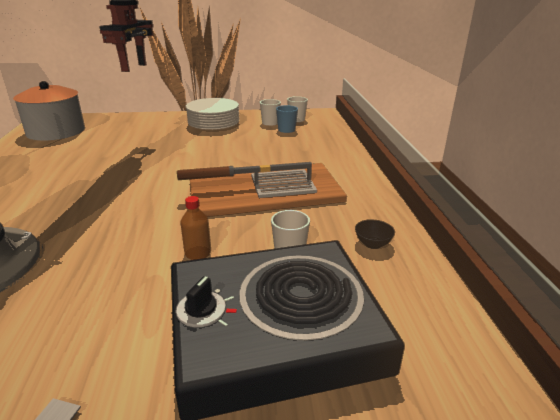

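View pics/top0.png

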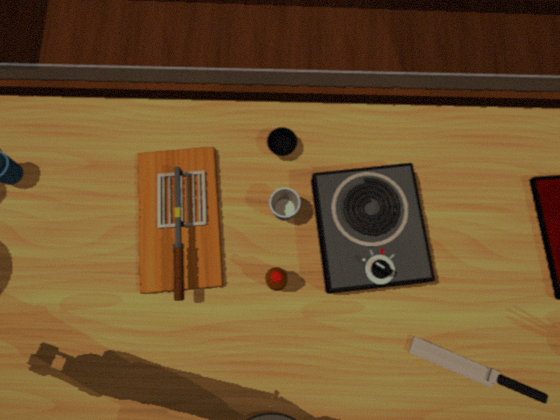

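The side view shows the hot plate in front, with the knob near (203,300) and the coil near (303,290). The grill lies on the board near (270,175). In the top view the board is left, the band is near (178,212), the knob near (380,268), and the cup, bowl and bottle stand between the two.

```bash
cat > h.py <<'E'
from bench import readout,cams,r,nets
import cv2, numpy as np
from scipy.spatial.transform import Rotation as R
def q2R(q): return R.from_quat([q[1],q[2],q[3],q[0]]).as_matrix()
class Cam:
    def __init__(s,n,take=True):
        s.n=n; s.P=cams.camera_params(n); s.M=q2R(s.P['attitude']); s.o=np.array(s.P['position'])
        s.f=210/np.tan(np.radians(s.P['vertical_fov']/2))
        if take:
            s.img,s.d=cams.camera(n)
    def cloud(s):
        v,u=np.mgrid[0:420,0:560]
        c=np.stack([(u-s.P['cx'])/s.f*s.d,(v-s.P['cy'])/s.f*s.d,s.d],-1)
        return c@s.M.T+s.o
    def ray(s,u,v): 
        return s.M@np.array([(u-s.P['cx'])/s.f,(v-s.P['cy'])/s.f,1])
    def onz(s,u,v,z):
        k=s.ray(u,v); return s.o+k*(z-s.o[2])/k[2]
    def proj(s,p):
        c=(np.atleast_2d(p)-s.o)@s.M
        return np.c_[c[:,0]/c[:,2]*s.f+s.P['cx'],c[:,1]/c[:,2]*s.f+s.P['cy']]
E
python3 - <<'E'
from h import *
cs={}
for n in("top","side"):
    c=cs[n]=Cam(n); X=c.cloud(); np.savez(f"{n}.npz",img=c.img,d=c.d,X=X)
    for q in("heat_knob_grip","coil_top","grill_balance","stove","board","cup","sauce_bowl","soy_bottle"):
        for D in nets.look_for(q,n)[:2]:
            u,v=D["at"][0]*560,D["at"][1]*420
            print(n,q,round(D["p"],2),round(u),round(v),X[int(v),int(u)].round(3))
t=cs["top"].img; s=cs["side"].img
a=cv2.resize(t[230:310,340:440],None,fx=5,fy=5,interpolation=cv2.INTER_CUBIC)
b=cv2.resize(s[260:340,160:260],None,fx=5,fy=5,interpolation=cv2.INTER_CUBIC)
c=cv2.resize(t[140:310,130:230],None,fx=3.5,fy=3.5,interpolation=cv2.INTER_CUBIC)
cv2.imwrite("pics/ka.png",a[:,:,::-1]);cv2.imwrite("pics/kb.png",b[:,:,::-1]);cv2.imwrite("pics/gc.png",c[:,:,::-1])
E
```

```text
top heat_knob_grip 0.8 382 270 [ 0.438 -0.231  0.113]
top coil_top 0.89 372 228 [ 0.534 -0.215  0.085]
top grill_balance 0.6 177 212 [0.563 0.244 0.071]
top stove 0.95 372 231 [ 0.532 -0.22   0.07 ]
top stove 0.2 280 141 [0.779 0.003 0.006]
top board 0.72 175 227 [0.535 0.258 0.022]
top cup 0.85 283 204 [ 0.609 -0.009  0.003]
top sauce_bowl 0.72 381 269 [ 0.44  -0.229  0.115]
top sauce_bowl 0.59 282 141 [ 0.781 -0.002  0.001]
top soy_bottle 0.71 274 276 [0.417 0.005 0.118]
side heat_knob_grip 0.94 200 301 [ 0.445 -0.247  0.097]
side coil_top 0.73 274 329 [ 0.539 -0.284  0.072]
side grill_balance 0.68 274 174 [0.592 0.289 0.026]
side board 0.73 250 193 [0.525 0.202 0.02 ]
side cup 0.77 288 228 [0.595 0.015 0.038]
side cup 0.53 270 333 [ 0.535 -0.29   0.072]
side soy_bottle 0.67 194 232 [ 0.416 -0.024  0.065]
```

View pics/ka.png

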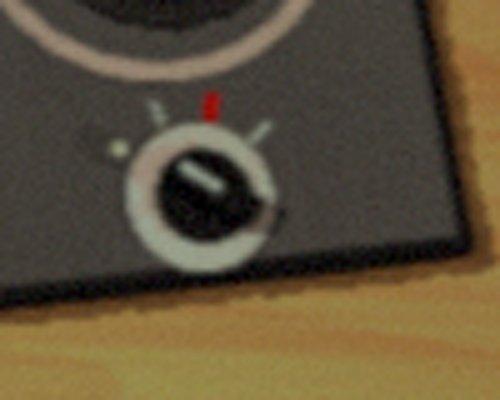

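View pics/kb.png

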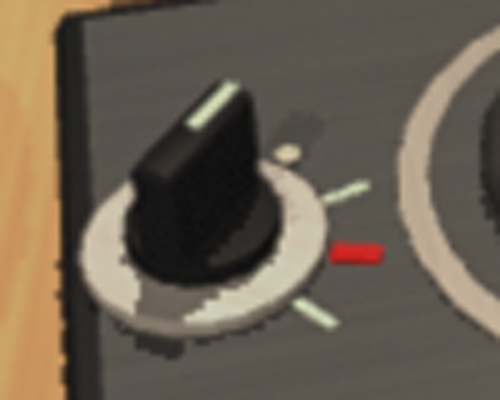

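View pics/gc.png

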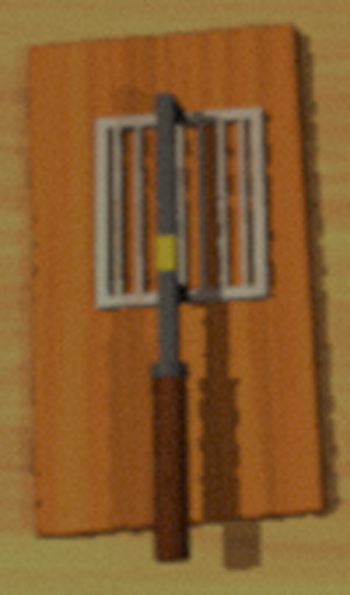

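```bash
cat > m.py <<'E'
from h import *
def rect(P):
    (c,wh,a)=cv2.minAreaRect((P*1000).astype(np.float32)); return np.array(c).round(1),np.array(wh).round(1),round(a,2)
for n in("top","side"):
    z=np.load(f"{n}.npz"); X=z["X"]; im=z["img"].astype(int)
    F=X.reshape(-1,3)
    Z=F[:,2]; reg=(F[:,0]>.35)&(F[:,0]<.75)&(F[:,1]>-.42)&(F[:,1]<-.06)
    m=reg&(abs(Z-.07)<.006)
    print(n,"stove",m.sum(),rect(F[m][:,:2]), "medz",np.median(Z[m]))
    m=reg&(Z>.108)&(Z<.125)
    P=F[m]; print("knobtop",m.sum(),rect(P[:,:2]),P.mean(0).round(4),Z[m].max(), np.percentile(Z[m],[5,50,95]))
    u,s,vt=np.linalg.svd(P[:,:2]-P[:,:2].mean(0)); print("dir",vt[0])
    reg=(F[:,0]>.3)&(F[:,0]<.75)&(F[:,1]>.13)&(F[:,1]<.4)
    m=reg&(abs(Z-.02)<.005); print("board",rect(F[m][:,:2]),np.median(Z[m]))
    m=reg&(Z>.055)&(Z<.09)&(F[:,0]>.5); P=F[m]
    u,s,vt=np.linalg.svd(P[:,:2]-P[:,:2].mean(0)); print("spine",m.sum(),rect(P[:,:2]),P.mean(0),vt[0],np.percentile(P[:,2],[5,50,95]))
    I=im.reshape(-1,3); y=reg&(I[:,0]>130)&(I[:,1]>110)&(I[:,2]<60)&(Z>.055)
    print("band",y.sum(),F[y].mean(0) if y.sum() else None)
    # coil ring etc: red mark
    reg=(F[:,0]>.35)&(F[:,0]<.75)&(F[:,1]>-.42)&(F[:,1]<-.06)
    red=reg&(I[:,0]>120)&(I[:,1]<50)&(I[:,2]<50); print("red",red.sum(),F[red].mean(0))
    m=reg&(Z>.077)&(Z<.095)&(F[:,0]>.48); print("coil",m.sum(),cv2.minEnclosingCircle((F[m][:,:2]*1000).astype(np.float32)),np.median(Z[m]))
E
python3 m.py
```

```text
top stove 10145 (array([ 545.2, -221.1]), array([289.5, 249.3]), 7.9) medz 0.0698619789328796
knobtop 121 (array([ 441.4, -235.3]), array([41.4, 14.5]), 57.54) [ 0.4411 -0.2355  0.1126] 0.11858426189453608 [0.10944047 0.1125623  0.11561585]
dir [-0.51850804 -0.85507275]
board (array([562.9, 250.4]), array([359.9, 200.2]), 6.94) 0.019234301478453952
spine 453 (array([589. , 243.1]), array([179.1,  13.4]), 5.66) [0.58545019 0.24179355 0.07007445] [-0.99505347 -0.09934081] [0.06231814 0.07089832 0.07378904]
band 43 [0.56250836 0.24165316 0.07141321]
red 14 [ 0.48346876 -0.24211097  0.07104328]
coil 1957 ((581.7113037109375, -222.64219665527344), 75.96189880371094) 0.08278301166959579
side stove 19824 (array([ 546.6, -221.9]), array([288.9, 251.7]), 7.91) medz 0.07013671226959198
knobtop 266 (array([ 442.9, -237. ]), array([41.5, 14.2]), 58.67) [ 0.4431 -0.2394  0.1125] 0.1151812631569048 [0.10883532 0.11302941 0.11450338]
dir [-0.5376426  -0.84317284]
board (array([566. , 246.8]), array([359.5, 198.7]), 7.39) 0.01938849833550832
spine 505 (array([590. , 241.8]), array([179.3,  17.4]), 5.76) [0.58954647 0.23921521 0.06698066] [-0.99533245 -0.09650553] [0.05946564 0.06774288 0.07208208]
band 3 [0.5633543 0.2345204 0.0709788]
red 37 [ 0.48400888 -0.24381314  0.07136955]
coil 4167 ((589.4413452148438, -219.09564208984375), 69.5641098022461) 0.08335842206821525
```

```bash
cat > plan.py <<'E'
from h import *
def tool(target,jawdeg=None):
    s=readout.state(); M=q2R(s["ee_rot"]); p=s["eef_pos"]
    d=M.T@(np.array(target)-p)*1000
    a=np.degrees(np.arctan2(M[1,0],M[0,0]))
    out=[d.round(1)]
    if jawdeg is not None:
        y=(a-jawdeg+180)%360-180; out.append(("yaw",np.radians(y).round(3)))
    return out,a.round(2)
E
python3 - <<'E'
from plan import *
s=readout.state(); print(s["t"],q2R(s["ee_rot"]).round(3))
for t,j in(((.5,.4,.25),45),((.58,.2,.25),20),((.57,-.05,.25),-10),((.442,-.236,.2),-32)): print(tool(t,j))
E
```

```text
1.0 [[ 0.311  0.951 -0.   ]
 [ 0.951 -0.311  0.   ]
 [ 0.    -0.    -1.   ]]
([array([-139.5,  351.1,  -10.3]), ('yaw', np.float64(0.47))], np.float64(71.91))
([array([-304.8,  489.2,  -10.4]), ('yaw', np.float64(0.906))], np.float64(71.91))
([array([-545.5,  557.4,  -10.4]), ('yaw', np.float64(1.43))], np.float64(71.91))
([array([-762.1,  493.5,   39.6]), ('yaw', np.float64(1.814))], np.float64(71.91))
```

>>> drive_tool --pt "-140 351 -10" --pt "-140 351 -10" --pt "-140 351 -10" --pt "-140 351 -10" --pt "-140 351 -10" --pt "-140 351 -10" --pt "-305 489 -10" --pt "-305 489 -10" --pt "-305 489 -10" --pt "-305 489 -10" --pt "-545 557 -10" --pt "-545 557 -10" --pt "-545 557 -10" --pt "-545 557 -10" --pt "-762 493 40" --pt "-762 493 40" --pt "-762 493 40" --pt "-762 493 40" --pt "-762 493 40" --pt "-762 493 40" --yaw '[0.1,0.2,0.3,0.4,0.47,0.47,0.6,0.7,0.8,0.9,1.0,1.15,1.3,1.4,1.5,1.6,1.7,1.81,1.81,1.81]' --gripper '[80,80,80,80,80,80,80,80,80,80,80,80,80,80,80,80,80,80,80,80]' --newtons 15

```text
t: 3.5
eef_pos: [0.4423, -0.2353, 0.1999]
ee_rot: [-0.0, 0.962, -0.273, 0.0]
wrist_force: [0.1, 0.0, -0.3]
opening: 0.0805
```

Run:
```python
from plan import *
s=readout.state(); print(s["t"],s["joint_pos"].round(2),s["eef_pos"])
print(tool((.442,-.236,.106),-32))
c=Cam("side"); cv2.imwrite("pics/s1.png",cv2.resize(c.img,(784,588))[:,:,::-1])
```

```text
3.5 [-0.23  0.28  0.71  2.04 -0.24  0.9   0.06] [ 0.44229958 -0.23528975  0.19988678]
([array([ 0.1,  0.8, 93.9]), ('yaw', np.float64(0.005))], np.float64(-31.72))
```

View pics/s1.png

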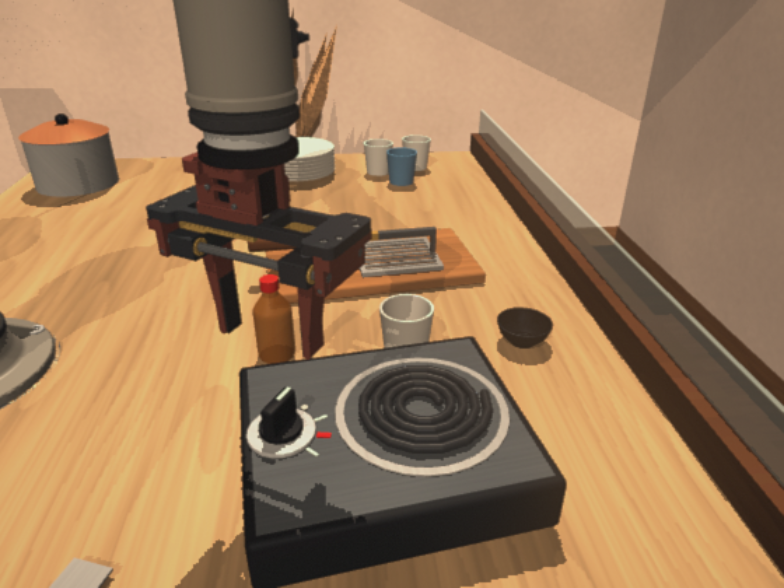

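The open jaws hang over the knob (scaled side view, knob near (280,415)), one on each side of the bar. Now I descend and close.

>>> drive_tool --pt "0 1 45" --pt "0 1 80" --pt "0 1 93.5" --pt "0 1 93.5" --pt "0 1 93.5" --pt "0 1 93.5" --pt "0 1 93.5" --pt "0 1 93.5" --pt "0 1 93.5" --pt "0 1 93.5" --pt "0 1 93.5" --pt "0 1 93.5" --pt "0 1 93.5" --pt "0 1 93.5" --yaw '[0,0,0,0,0,0,0,0,0,0,0,0,0,0]' --gripper '[80,80,80,70,50,30,10,5,5,5,5,5,5,5]' --newtons 15

```text
t: 5.3
eef_pos: [0.4424, -0.2358, 0.1064]
ee_rot: [-0.0, 0.962, -0.273, 0.001]
wrist_force: [1.7, -1.8, -1.4]
opening: 0.0141
```

Run:
```python
from plan import *
s=readout.state(); print(s["wrist_force"],s["wrist_torque"],s["opening"],s["joint_pos"].round(2))
print(tool((.442,-.236,.106),-32))
```

```text
[ 1.71738592 -1.84635261 -1.39245563] [-0.32378963 -0.22588052  0.05902132] 0.014051705802760807 [-0.13  0.44  0.62  2.11 -0.39  0.7   0.19]
([array([-0.2,  0.4,  0.4]), ('yaw', np.float64(0.006))], np.float64(-31.65))
```

>>> drive_tool --pt "0 0 0" --pt "0 0 0" --pt "0 0 0" --pt "0 0 0" --pt "0 0 0" --pt "0 0 0" --pt "0 0 0" --pt "0 0 0" --pt "0 0 0" --pt "0 0 0" --pt "0 0 0" --pt "0 0 0" --pt "0 0 0" --pt "0 0 0" --yaw '[0.1,0.2,0.3,0.4,0.5,0.6,0.7,0.8,0.9,1.0,1.1,1.2,1.21,1.21]' --gripper '[5,5,5,5,5,5,5,5,5,5,5,5,5,5]' --newtons 20

```text
t: 7.05
eef_pos: [0.4425, -0.2362, 0.1064]
ee_rot: [0.0, -0.637, 0.771, -0.001]
wrist_force: [1.9, -4.1, -3.5]
opening: 0.014
```

Run:
```python
from plan import *
s=readout.state(); print(s["wrist_force"],s["wrist_torque"],s["opening"],s["joint_pos"].round(2))
print(tool((.442,-.236,.106),-100.8))
c=Cam("side"); cv2.imwrite("pics/s2.png",cv2.resize(c.img[210:380,120:320],None,fx=3.5,fy=3.5,interpolation=cv2.INTER_CUBIC)[:,:,::-1])
```

```text
[ 1.9055424  -4.07730163 -3.48598523] [-0.76865972 -0.31268099  0.15067931] 0.014000343524616378 [-0.35  0.55  0.94  2.12 -0.65  0.78 -0.75]
([array([-0.1,  0.5,  0.4]), ('yaw', np.float64(-0.002))], np.float64(-100.89))
```

View pics/s2.png

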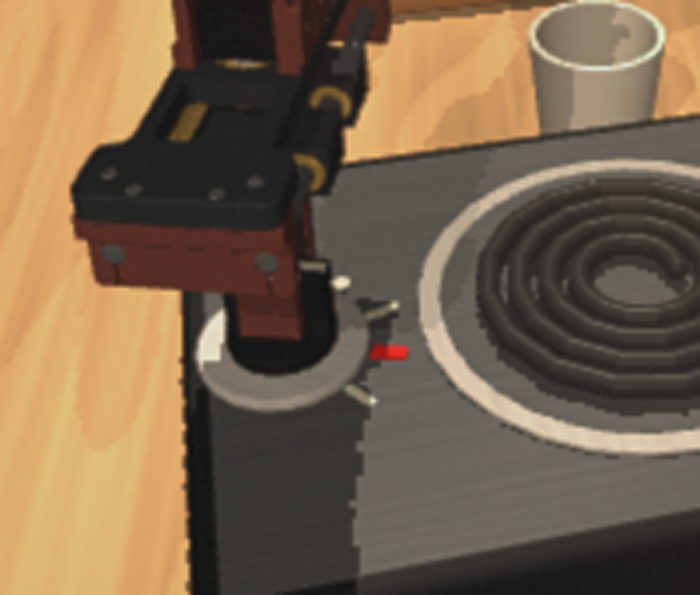

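The jaws hold the knob and its bar points toward the red tick. Now I release and rise.

>>> drive_tool --pt "0 0 0" --pt "0 0 0" --pt "0 0 0" --pt "0 0 0" --pt "0 0 0" --pt "0 0 0" --pt "0 0 -40" --pt "0 0 -90" --pt "0 0 -140" --pt "0 0 -140" --yaw '[0,0,0,0,0,0,0,0,0,0]' --gripper '[20,40,60,80,80,80,80,80,80,80]'

```text
t: 8.35
eef_pos: [0.4441, -0.2371, 0.2494]
ee_rot: [0.002, -0.637, 0.771, -0.003]
wrist_force: [-0.3, -0.3, -0.6]
opening: 0.08
```

Run:
```python
from plan import *
s=readout.state(); print(s["t"],s["joint_pos"].round(2),s["opening"])
for t,j in (((.57,-.05,.26),-95),((.5635,.2405,.16),-84.3),((.5635,.2405,.064),-84.3)): print(tool(t,j))
c=Cam("side"); X=c.cloud(); np.savez("side.npz",img=c.img,d=c.d,X=X)
cv2.imwrite("pics/s3.png",cv2.resize(c.img[210:380,120:320],None,fx=3.5,fy=3.5,interpolation=cv2.INTER_CUBIC)[:,:,::-1])
F=X.reshape(-1,3); m=(F[:,2]>.108)&(F[:,2]<.118)&(abs(F[:,0]-.442)<.04)&(abs(F[:,1]+.237)<.04); P=F[m][:,:2]
vt=np.linalg.svd(P-P.mean(0))[2]; print(m.sum(),P.mean(0),np.degrees(np.arctan(vt[0][1]/vt[0][0])), cv2.minAreaRect((P*1000).astype(np.float32)))
```

```text
8.35 [-0.6   0.36  1.22  2.   -0.39  1.04 -0.96] 0.07999284429005403
([array([-207.6,  -88.4,  -10. ]), ('yaw', np.float64(-0.103))], np.float64(-100.89))
([array([-491.6,  -26.4,   89.4]), ('yaw', np.float64(-0.29))], np.float64(-100.89))
([array([-491.7,  -25.6,  185.4]), ('yaw', np.float64(-0.29))], np.float64(-100.89))
276 [ 0.44375433 -0.2387458 ] -8.438950182618047 ((443.6157531738281, -237.32884216308594), (14.921595573425293, 40.54268264770508), 82.5569839477539)
```

View pics/s3.png

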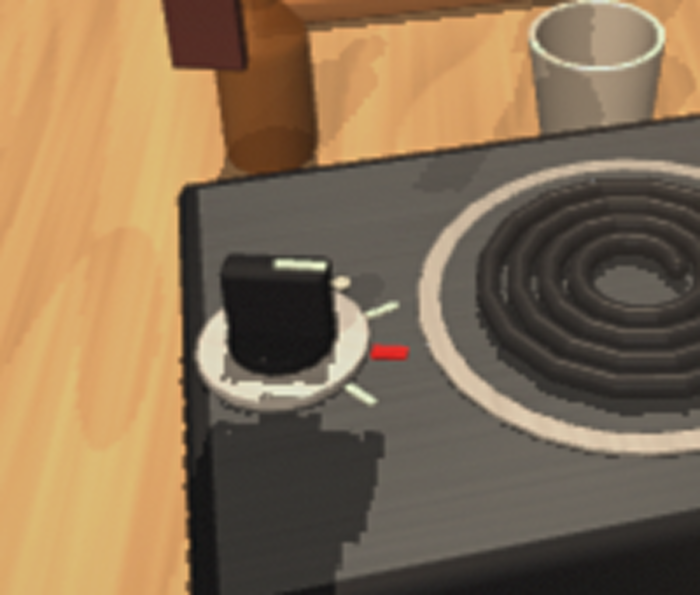

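The knob is at the red tick: its bar measures about -8 deg in world, and the red tick lies at about -9. Next, the grill.

>>> drive_tool --pt "-208 -88 -10" --pt "-208 -88 -10" --pt "-208 -88 -10" --pt "-208 -88 -10" --pt "-492 -26 50" --pt "-492 -26 50" --pt "-492 -26 50" --pt "-492 -26 80" --pt "-492 -26 90" --pt "-492 -26 90" --pt "-492 -26 90" --yaw '[-0.03,-0.06,-0.09,-0.1,-0.15,-0.2,-0.25,-0.29,-0.29,-0.29,-0.29]' --gripper '[80,80,80,80,80,80,80,70,60,60,60]'

```text
t: 9.78
eef_pos: [0.5614, 0.2406, 0.1567]
ee_rot: [-0.0, 0.741, -0.671, 0.002]
wrist_force: [-0.2, -0.8, -0.2]
opening: 0.0596
```

```bash
python3 - <<'E'
from plan import *
s=readout.state(); print(s["t"],s["joint_pos"].round(2),s["opening"])
for t,j in (((.5635,.2405,.064),-84.3),): print(tool(t,j))
for n in("side","top"):
    c=Cam(n); X=c.cloud(); np.savez(f"{n}.npz",img=c.img,d=c.d,X=X)
    cv2.imwrite(f"pics/{n}4.png",cv2.resize(c.img,(784,588))[:,:,::-1])
    print(c.proj([.5635,.2405,.066])*1.4)
E
python3 m.py | grep -E "top|side|spine|band"
```

```text
9.775 [-1.17  0.65  0.96  1.84 -0.63  0.99 -1.41] 0.059640397338080416
([array([ 0.1, -1.8, 92.7]), ('yaw', np.float64(-0.0))], np.float64(-84.3))
[[369.48210405 235.02915836]]
[[249.16134458 296.9486919 ]]
top stove 10163 (array([ 545.2, -221. ]), array([289.4, 249.5]), 7.98) medz 0.06985437783785464
knobtop 120 (array([ 441.9, -235.4]), array([14.1, 41.1]), 81.64) [ 0.4411 -0.235   0.1125] 0.11700612363646823 [0.10937788 0.11256701 0.11560068]
spine 245 (array([588.7, 243.2]), array([179.2,  13.8]), 5.65) [0.56641232 0.23972049 0.06986084] [-0.99511375 -0.09873511] [0.06230691 0.07071384 0.07397405]
band 1 [0.3634407  0.21550428 0.57583045]
side stove 19754 (array([ 546.6, -222.1]), array([288.6, 251.1]), 7.83) medz 0.07014156350887768
knobtop 277 (array([ 443.6, -237.1]), array([15. , 40.9]), 80.83) [ 0.4437 -0.2388  0.1124] 0.1151123327366253 [0.10896879 0.11298482 0.1144911 ]
spine 504 (array([589.9, 241.6]), array([178.9,  18.4]), 5.79) [0.58937388 0.23922485 0.06697655] [-0.99505455 -0.09933   ] [0.05936762 0.06798991 0.07227437]
band 0 None
```

View pics/side4.png

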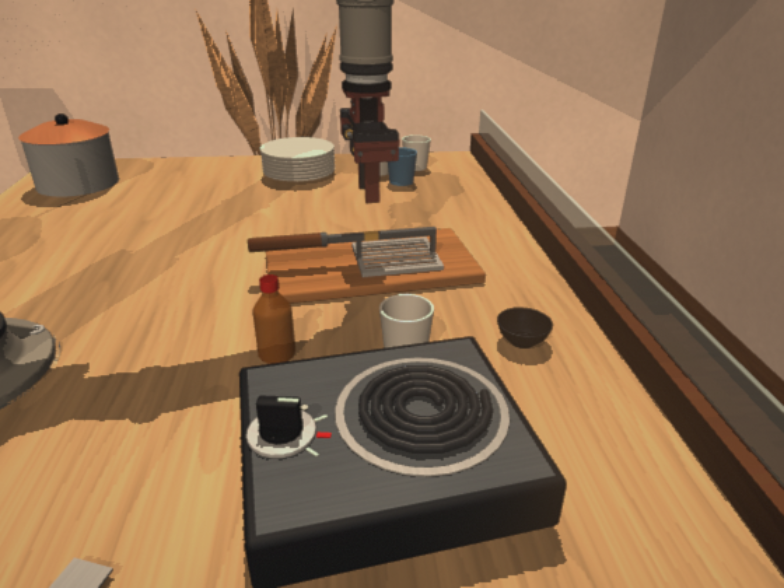

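View pics/top4.png

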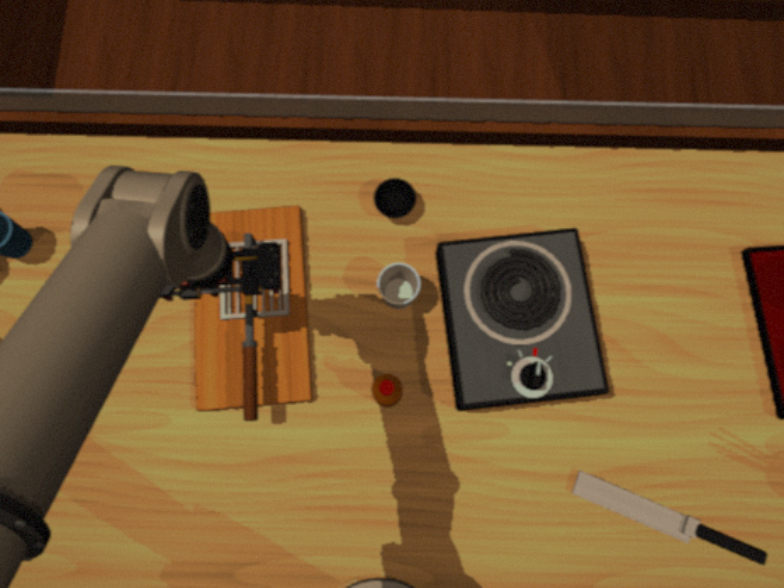

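The gripper is over the grill. In the scaled side view the band is near (371,236), where I projected it. I'll refine that, then descend.

Run:
```python
from plan import *
z=np.load("side.npz"); I=z["img"]; 
h=cv2.cvtColor(I,cv2.COLOR_RGB2HSV).astype(int)
reg=I[158:182,250:285]
cv2.imwrite("pics/b5.png",cv2.resize(reg,None,fx=16,fy=16,interpolation=cv2.INTER_NEAREST)[:,:,::-1])
c=Cam("side",False)
for d in(-.012,0,.012):
    u=np.array([.995,.099,0]); print((c.proj(np.array([.5635,.2405,.066])+u*d)-[250,158])*16)
```

```text
[[143.33320972 164.19564489]]
[[222.6526177  158.04752406]]
[[301.61164116 151.92733696]]
```

View pics/b5.png

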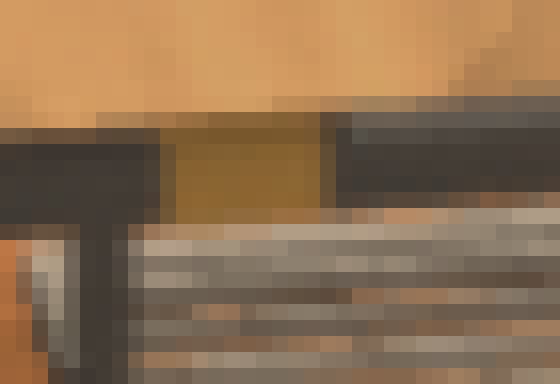

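>>> drive_tool --pt "0 -3 40" --pt "0 -3 75" --pt "0 -3 92" --pt "0 -3 92.5" --pt "0 -3 92.5" --pt "0 -3 92.5" --pt "0 -3 92.5" --pt "0 -3 92.5" --pt "0 -3 92.5" --pt "0 -3 92.5" --pt "0 -3 92.5" --pt "0 -3 92.5" --pt "0 -3 92.5" --yaw '[0,0,0,0,0,0,0,0,0,0,0,0,0]' --gripper '[60,60,60,60,50,35,20,10,5,5,5,5,5]' --newtons 20

```text
t: 11.5
eef_pos: [0.5657, 0.2403, 0.0657]
ee_rot: [-0.001, 0.741, -0.672, 0.002]
wrist_force: [-0.1, 1.6, 2.2]
opening: 0.0119
```

Run:
```python
from plan import *
s=readout.state(); print(s["t"],s["joint_pos"].round(2),s["opening"],s["wrist_force"],s["eef_pos"])
c=Cam("side"); reg=c.img[130:190,210:300]
cv2.imwrite("pics/b6.png",cv2.resize(reg,None,fx=8,fy=8,interpolation=cv2.INTER_CUBIC)[:,:,::-1])
```

```text
11.5 [-1.09  0.76  0.84  1.88 -0.75  0.85 -1.33] 0.011880537127107477 [-0.14123356  1.59169963  2.15116101] [0.56573064 0.24029184 0.06565885]
```

View pics/b6.png

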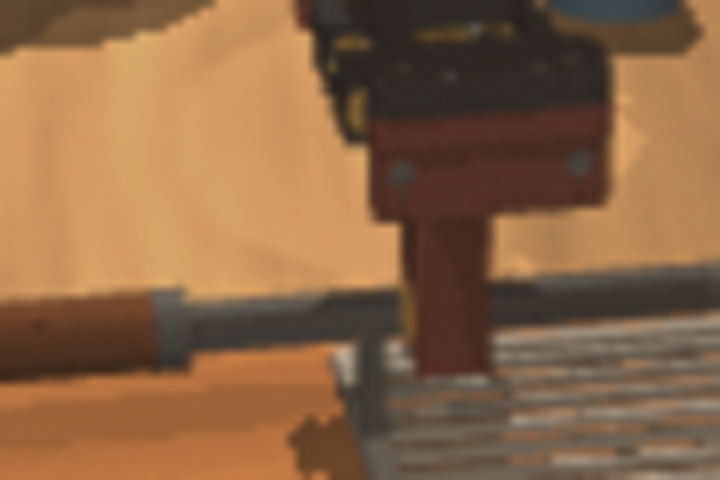

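Band edge shows just left of the finger: the grip is about 1.5 mm too far forward. I'll re-seat it.

>>> drive_tool --pt "0 0 0" --pt "0 0 0" --pt "0 0 0" --pt "0 2 1.5" --pt "0 2 1.5" --pt "0 2 1.5" --pt "0 2 1.5" --pt "0 2 1.5" --pt "0 2 1.5" --pt "0 2 1.5" --pt "0 2 1.5" --yaw '[0,0,0,0,0,0,0,0,0,0,0]' --gripper '[25,25,25,25,25,25,10,5,5,5,5]' --newtons 30

```text
t: 12.92
eef_pos: [0.5638, 0.2401, 0.0642]
ee_rot: [-0.001, 0.741, -0.672, 0.002]
wrist_force: [0.7, -0.3, 0.9]
opening: 0.0114
```

Run:
```python
from plan import *
s=readout.state(); print(s["t"],s["joint_pos"].round(2),s["opening"],s["wrist_force"],s["wrist_torque"],s["eef_pos"])
c=Cam("side"); reg=c.img[130:190,210:300]
cv2.imwrite("pics/b7.png",cv2.resize(reg,None,fx=8,fy=8,interpolation=cv2.INTER_CUBIC)[:,:,::-1])
```

```text
12.925 [-1.09  0.76  0.84  1.88 -0.75  0.84 -1.33] 0.011356608613282151 [ 0.66299727 -0.26306055  0.89932474] [0.01289772 0.1462773  0.05599759] [0.5637702  0.24010535 0.06416943]
```

View pics/b7.png

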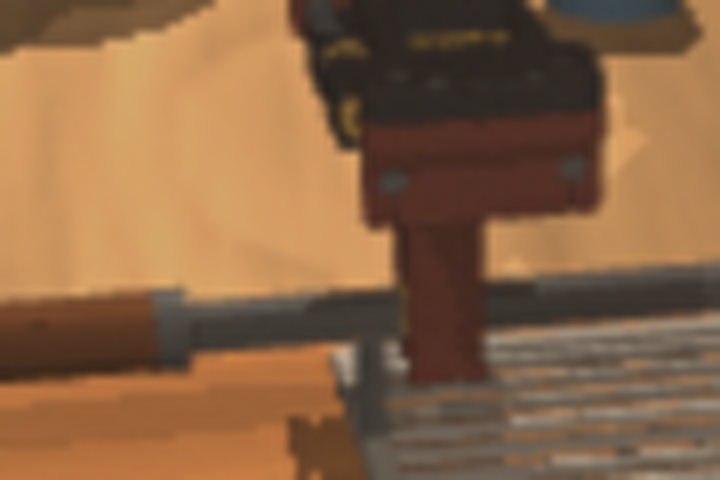

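Centred on the band now; the smaller opening is pad compression. I'll lift it a little first.

>>> drive_tool --pt "0 0 -15" --pt "0 0 -30" --pt "0 0 -60" --pt "0 0 -90" --pt "0 0 -90" --pt "0 0 -90" --pt "0 0 -90" --yaw '[0,0,0,0,0,0,0]' --gripper '[5,5,5,5,5,5,5]' --newtons 40

```text
t: 13.85
eef_pos: [0.5624, 0.2401, 0.1529]
ee_rot: [-0.0, 0.741, -0.672, 0.002]
wrist_force: [-0.2, 0.2, -4.8]
opening: 0.0118
```

Run:
```python
from plan import *
s=readout.state(); print(s["t"],s["joint_pos"].round(2),s["opening"],s["wrist_force"],s["wrist_torque"],s["eef_pos"])
c=Cam("side"); reg=c.img[70:230,150:350]
cv2.imwrite("pics/b8.png",cv2.resize(reg,None,fx=4,fy=3.7,interpolation=cv2.INTER_CUBIC)[:,:,::-1])
# head centre over coil: try grill dir angles
for p,j in (((.56,.0,.25),-84.3),((.541,-.2204,.25),-84.3),((.541,-.2204,.199),-84.3)): print(tool(p,j))
```

```text
13.85 [-1.16  0.66  0.95  1.84 -0.64  0.99 -1.41] 0.011777862116630499 [-0.22362799  0.1662326  -4.79801862] [-0.01374065  0.17526034 -0.04489849] [0.56236706 0.24006276 0.15285726]
([array([238.8,  25.6, -96.6]), ('yaw', np.float64(-0.002))], np.float64(-84.42))
([array([456.3,  65.9, -96.2]), ('yaw', np.float64(-0.002))], np.float64(-84.42))
([array([456.2,  66.1, -45.2]), ('yaw', np.float64(-0.002))], np.float64(-84.42))
```

View pics/b8.png

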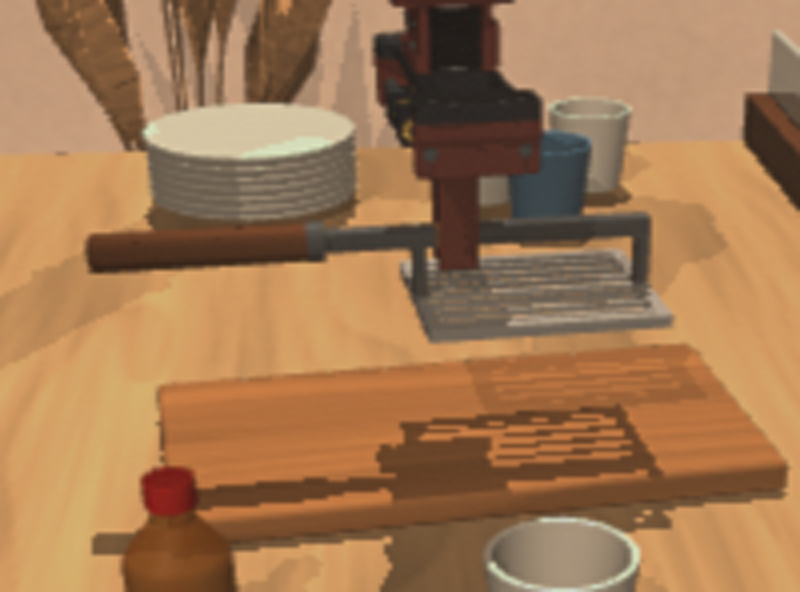

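The grill is lifted and looks level. Carrying it across, high enough to clear the bottle.

>>> drive_tool --pt "0 0 -30" --pt "0 0 -60" --pt "0 0 -90" --pt "20 0 -97" --pt "50 3 -97" --pt "85 7 -97" --pt "120 11 -97" --pt "155 15 -97" --pt "190 19 -97" --pt "225 24 -97" --pt "239 26 -97" --pt "239 26 -97" --yaw '[0,0,0,0,0,0,0,0,0,0,0,0]' --gripper '[5,5,5,5,5,5,5,5,5,5,5,5]' --newtons 40

```text
t: 15.4
eef_pos: [0.5589, -0.0015, 0.2499]
ee_rot: [-0.0, 0.74, -0.673, 0.001]
wrist_force: [0.3, 0.6, -5.5]
opening: 0.0115
```

Run:
```python
from plan import *
s=readout.state(); print(s["t"],s["joint_pos"].round(2),s["opening"],s["wrist_force"],s["wrist_torque"],s["eef_pos"])
for p,j in (((.541,-.2204,.25),-84.3),): print(tool(p,j))
```

```text
15.4 [-0.92  0.45  1.09  1.87 -0.45  1.09 -1.13] 0.01149934939944271 [ 0.25111963  0.64189756 -5.5389856 ] [0.07164615 0.12046742 0.04461576] [ 0.55891323 -0.00149843  0.24985427]
([array([2.162e+02, 3.850e+01, 2.000e-01]), ('yaw', np.float64(-0.005))], np.float64(-84.57))
```

>>> drive_tool --pt "15 3 0" --pt "45 8 0" --pt "80 14 0" --pt "115 20 0" --pt "150 27 0" --pt "185 33 0" --pt "210 38 0" --pt "216 38.5 0" --pt "216 38.5 0" --pt "216 38.5 0" --pt "216 38.5 0" --yaw '[0,0,0,0,0,0,0,0,0,0,0]' --gripper '[5,5,5,5,5,5,5,5,5,5,5]' --newtons 40

```text
t: 16.77
eef_pos: [0.5414, -0.2188, 0.25]
ee_rot: [-0.0, 0.74, -0.672, 0.001]
wrist_force: [0.0, -0.2, -5.8]
opening: 0.0121
```

```bash
cat > g.py <<'E'
from plan import *
import sys
s=readout.state(); print(s["t"],s["joint_pos"].round(2),s["opening"],s["wrist_force"],s["wrist_torque"],s["eef_pos"],abs(s["qvel"]).max())
for n in("side","top"):
    c=Cam(n); X=c.cloud(); 
    cv2.imwrite(f"pics/{n}{sys.argv[1]}.png",cv2.resize(c.img,(784,588))[:,:,::-1])
    F=X.reshape(-1,3); m=(F[:,0]>.47)&(F[:,0]<.75)&(abs(F[:,1]+.22)<.1)&(F[:,2]>.135)&(F[:,2]<s["eef_pos"][2]-.021)
    P=F[m]
    print(n,"head",m.sum(),cv2.minAreaRect((P[:,:2]*1000).astype(np.float32)),np.percentile(P[:,2],[1,5,50,95]))
    A=np.c_[P[:,:2]-P[:,:2].mean(0),np.ones(len(P))]; print("plane",np.linalg.lstsq(A,P[:,2],rcond=None)[0])
    m=(F[:,0]>.27)&(F[:,0]<.42)&(F[:,1]<-.17)&(F[:,1]>-.32)&(F[:,2]>.15)&(F[:,2]<.32)
    P=F[m]; A=np.c_[P[:,0]-P[:,0].mean(),np.ones(len(P))]
    if len(P): print("handle",len(P),P.mean(0),np.percentile(P[:,2],[5,95]))
E
python3 g.py 9; python3 -c "
from plan import *
print(tool((.541,-.2204,.199),-84.3))"
```

```text
16.775 [-0.47  0.49  1.04  1.82 -0.47  1.11 -0.75] 0.012102545043102316 [ 0.04552752 -0.19748323 -5.84219217] [-0.0221588   0.11142762  0.02394465] [ 0.54141395 -0.21884999  0.25001458] 0.003550030231922429
side head 4321 ((587.1732788085938, -217.10595703125), (140.62876892089844, 118.3495101928711), 5.530731201171875) [0.20562085 0.20759085 0.21175653 0.21396857]
plane [-0.00154418  0.00526457  0.21155894]
handle 1508 [ 0.37947173 -0.24225916  0.25598882] [0.24454439 0.26349978]
top head 356 ((632.7988891601562, -194.40655517578125), (42.995540618896484, 90.19810485839844), 4.882025718688965) [0.20486029 0.20760549 0.2119102  0.21498929]
plane [ 0.02339258 -0.01038268  0.21188394]
handle 352 [ 0.3609113  -0.23504782  0.26054631] [0.25422819 0.26445296]
([array([ 0.9,  0.5, 51.2]), ('yaw', np.float64(-0.003))], np.float64(-84.5))
```

View pics/side9.png

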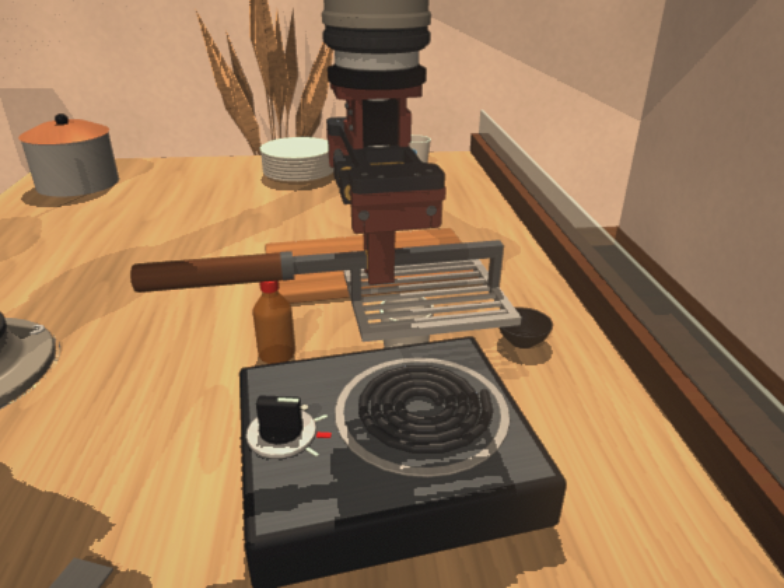

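View pics/top9.png

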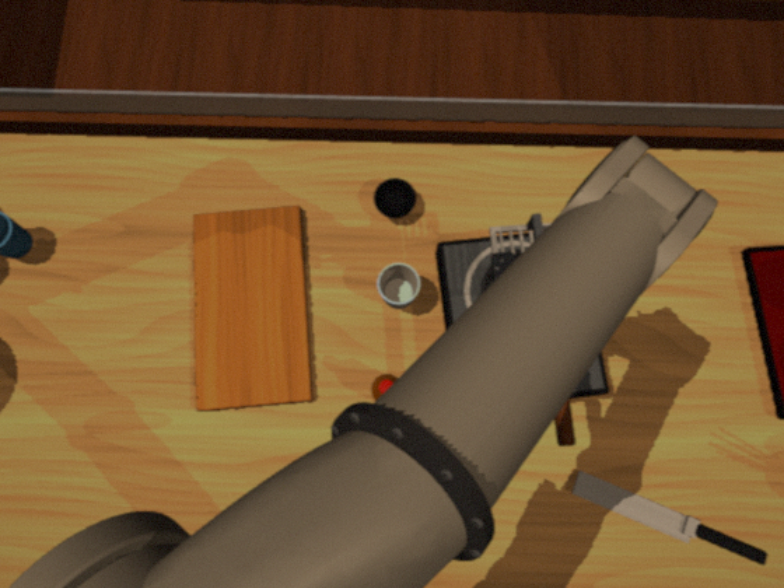

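The grill is level over the hot plate and its head centre is within about 1 mm of the coil's in the same camera. Lowering to the final height.

>>> drive_tool --pt "0 1 15" --pt "0 1 30" --pt "0 1 42" --pt "0 1 50" --pt "0 1 50.5" --pt "0 1 50.5" --pt "0 1 50.5" --pt "0 1 50.5" --pt "0 1 50.5" --pt "0 1 50.5" --yaw '[0,0,0,0,0,0,0,0,0,0]' --gripper '[5,5,5,5,5,5,5,5,5,5]' --newtons 40

```text
t: 18.12
eef_pos: [0.5404, -0.2195, 0.1997]
ee_rot: [-0.0, 0.74, -0.672, 0.001]
wrist_force: [-0.1, -0.7, -6.1]
opening: 0.0116
```

```bash
python3 g.py 10
```

```text
18.125 [-0.43  0.54  0.98  1.87 -0.52  1.02 -0.7 ] 0.011568322399659702 [-0.10239059 -0.66651196 -6.14011094] [-0.04317247  0.14930841  0.04922666] [ 0.54041241 -0.21951698  0.19969748] 0.0015751109378708671
side head 3865 ((586.62646484375, -222.29513549804688), (140.4913330078125, 109.07328796386719), 5.444077491760254) [0.15531212 0.15721637 0.16150365 0.16377731]
plane [-0.00214591  0.00522201  0.16130256]
handle 1379 [ 0.37893509 -0.24234081  0.20626211] [0.19507406 0.21320576]
top head 288 ((631.0636596679688, -191.62005615234375), (43.5015983581543, 83.20343017578125), 5.669641017913818) [0.15480363 0.15725546 0.16146509 0.16525926]
plane [ 0.01815505 -0.02073559  0.16155381]
handle 484 [ 0.37319518 -0.23368394  0.21000649] [0.20316697 0.21397816]
```

View pics/side10.png

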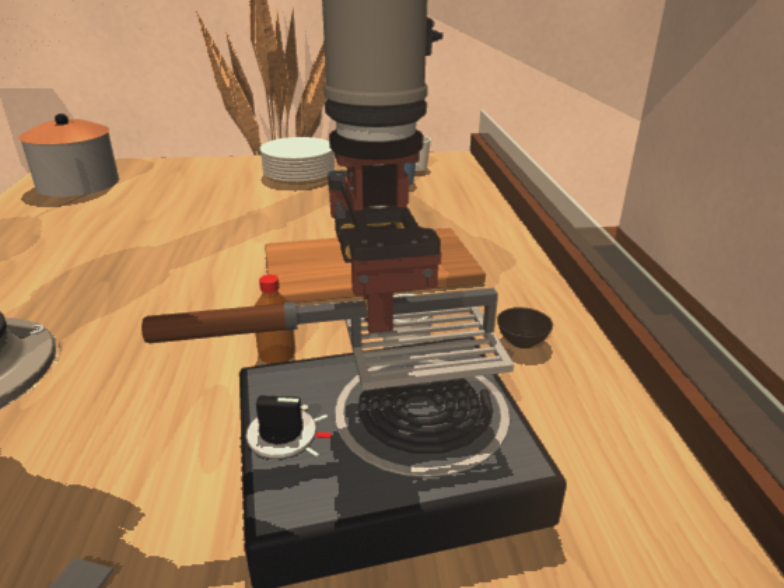

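Run:
```python
from h import *
print(r.finish_job())
```

```text
the job is handed in; nothing more can be done
None
```

I turned the knob from off to the red mark. Then I lifted the hand grill by its brass band, carried it clear of the bottle and handed in at about 18 s while holding it over the coil.

**Last checks:**
- **Knob:** its bar was within about 2° of the red tick after I let go, and in the last picture it still points there.
- **Height:** the underside is about 70 mm above the coil.
- **Level:** the head's slope measured below 0.6% in the side view. The top view gave about 2%, but it could only see part of the head.
- **Centring:** the head was within about 1 mm of the coil's centre just before the final lowering. At the final height the side view hid part of the head and its raw centre came out about 6 mm off sideways. The hidden strip accounts for roughly 5 mm of that, and the measured tool position shows no such shift.
- **Steadiness:** the arm was still, and the steady wrist load of about 6 N matches the grill's weight.
- **Cup, bowl and bottle:** they look untouched in the camera pictures; part of the scene was hidden behind the arm.

The first grip on the band was about 1.5 mm too far forward, so I opened the jaws and re-seated it before lifting.

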